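Load the feed carousel so that the blank makes its presence switch

TASK

Turn the feed carousel by its upright pegs until the wide sloping bed points squarely at the roller-lever switch. Then lay the thick wooden block lengthwise and flat in that bed, setting it down without dropping it and pushing it down the slope, so that its end keeps the roller lever pressed well in towards its stop when you let go. Leave the bowl, the jar, the gouge and the thin stick where they are.

Things in the scene. Friction and masses are not known exactly. Their poses are not given: they have to be found in the camera images.
- feeder: Fixed feed carousel; dark steel base plate 350 x 260 x 14 mm. Origin on the bench under the wheel's vertical axis, z up. The roller-lever switch stands on its -x side (the loading point), in line with the axis; behind the lever, 172 to 188 mm from the axis, is a black housing 60 mm wide, top at 42 mm.
- wheel (a joint): Angle of the wheel about its vertical axis, rad, positive counter-clockwise from above; 0 = wide bed points at the switch. Light friction (0.12 N m) keeps it where it is left. Plywood disc 236 mm across, top 43 mm above the bench, three sloping beds 120 degrees apart, three upright pegs midway between the beds; hub 48 mm across, top at 98 mm.
- peg0 (a point): Grip point of one upright round steel peg of the wheel, 14 mm diameter, 100 mm from the wheel's axis, 140 mm above the bench (the peg's top is at 155 mm, and it is free down to about 60 mm). This peg stands 60 degrees clockwise (seen from above) from the wide bed.
- peg1 (a point): The same for the peg 60 degrees counter-clockwise (seen from above) from the wide bed.
- peg2 (a point): The same for the peg opposite the wide bed.
- wide_bed (a point): Wide sloping aluminium bed, 100 mm long, 52 mm between two side rails 8 mm high; open ends. Origin: middle of its floor's lower, outer edge, 65 mm above the bench, 135 mm from the wheel's axis. x runs up the slope towards the axis (25 degrees above level), y across, z square to the floor. The other two beds are only 24 mm between rails; one holds a dowel.
- switch_lever (a joint): Angle of the roller lever, rad: 0 = released, upright; it grows as the roller is pushed away from the wheel's axis; stop at 0.5; the switch is made from 0.25. A weak spring returns it (about 0.25 N at the roller at the start, 0.7 N at the stop). The block's friction and weight on the slope hold it against this spring.
- lever_roller (a point): Centre of the white roller (10 mm diameter, 24 mm long across the bed) atop the 36 mm lever, hinged below it, 32 mm above the bench. With the wheel at 0 the end of a block lying in the wide bed meets it at 7 mm overhang past the bed's outer edge (along the slope); 16 mm gives lever angle 0.25, 20 mm 0.38, 24 mm the stop. Lowered with over 5 mm overhang, the block would land on the roller.
- blank_center (a point): Centre of the loose wooden block (blank), 90 mm long (x), 44 mm wide (y), 36 mm high (z), about 100 g; it lies flat on the bench on its 90 x 44 mm side. Both ends are the same.
- bowl_center (a point): Bystander: loose wooden bowl 110 mm across, 45 mm high; half-way up on its axis.
- tin_center (a point): Bystander: jar 64 mm across, 60 mm high; its centre.
- gouge_center (a point): Bystander: woodturning gouge lying on the bench, 290 mm long along its x axis, 26 mm thick; near its middle.
- stick_center (a point): Bystander: thin wooden stick 120 x 20 x 20 mm lying on the bench; its centre.
There are look-alikes about, which are no part of the job. Leave any white look-alike of the part that bears blank_center alone.

How it is judged:
By the outcome, as a careful person would: the job done as asked, in the order asked, and still so for the second after the job is handed in, with the robot touching nothing.
It also fails if it takes over 58 s, if anything falls off the work surface, if the arm or the gripper's body presses on something with over 40 N, if the wrist force passes 120 N, or if a joint passes its speed limit or range.

ROBOT

A 6-joint arm with a two-finger parallel gripper is mounted at the origin on the work surface. World frame = base frame: x ahead of the robot, y to its left, z up, the work surface at z = 0. Lengths are in mm, angles in rad, forces in N, time in s.
With the tool pointing down it reaches from about 350 to 975 mm from the base axis. Payload 7.1 kg.
Tool frame: the origin (TCP) lies on the front face of the gripper's body, between the roots of the fingers; the fingertips stand 80 mm ahead of it and the grasp point (between the pads) lies 61 mm ahead of it; z points along the fingers, y is the line along which they close (so a half turn about z gives the same grasp; the last joint's range is limited). The gripper opens to 88 mm and grips with 3 to 60 N. Pads are 20 mm wide; open, the fingers measure 115 mm over their backs; the gripper's body (75 mm by 178 mm) begins 61 mm behind the grasp point.
Start: joints at [-1.296, 0.423, 1.63, -0, 1.089, -0.019], TCP at [181.013, -598.197, 302.675] pointing down, gripper open.
Joint ranges: [-3, 3], [-0.9, 2.11], [0.09, 2.58], [-1.31, 4.45], [0.11, 2.69], [-2.54, 2.54]. Speed limits (rad/s): [2.39, 2.39, 3.01, 3.14, 3.14, 3.14].

INTERFACE

Orientations are given as a rotation vector (axis times angle).
In Python, from workcell import readout, vision, close_job gives the robot as it stands.
- The arm moves only by the tool servo_tool, never from a script. Its argument "plan" is a list that holds one entry, the list of rows, each a list of 7 numbers: the gripper command: -1 is fully open, 1 is shut, values between are in proportion, then the shift along the world's x, y, z in units of 40 mm (1.0 is 40 mm), then the turn, a rotation vector about the world's x, y, z in units of 5 degrees (1.0 is 5 degrees). A call has 1 to 5 rows; each row shifts and turns the commanded pose from where the row before left it; what a row does not reach is not made up. A row lasts 1/12 s, in which the tool goes at most 41.7 mm and 7.16 degrees, less where a joint would pass 70% of its speed; a pose out of reach is approached as far as the arm can. A call is refused whole if a number of a shift passes 1 or a number of a turn 1, either way. A call with a gripper value outside its range is refused whole. The fingers move at their own pace and stop on an object; the grip force is fixed at half the most. Time passes only in rows, so rows that do not move let the fingers close. It gives the time, the measured TCP pose, the force, the opening and the grip force at its end, in the units of the state.
- readout.get_obs(): the state, without advancing time (a new reading comes with each control period).
- vision.get_image(name): name is "scene" or "top" or "wrist"; returns the picture (400x640x3 uint8, red, green, blue); there is no depth.
- vision.camera_params(name): a dict with "fx", "fy", "cx", "cy" (pixels), "D" ([k1, k2, p1, p2, k3] as OpenCV has them; the pictures are not rectified), "rvec" (rotation vector, rad) and "tvec" (3), from world to camera coordinates, as OpenCV has them; the wrist camera has in their place "hand_eye" (4x4, takes a point from camera to tool coordinates, whose origin is the TCP and whose axes are the flange's). Camera axes: x right, y down, z forward; pixel columns grow to the right and rows downward; lengths in mm; the calibration is good to about 2 mm. A picture is of the moment at which its call begins: read the wrist's pose just before it. camera_params takes no time and is no camera call.
- close_job(): hands the job in; it is judged then, once.
The state is a dict: "t": time; "qpos": joint angles; "qvel": joint speeds; "joint_torque": joint torques, N m; "ee_pos": TCP position; "orientation": TCP orientation; "ft_force": force on the tool from outside, world axes, zero at the start; "moment": the same for the moment, N m; "width": finger opening in mm; "grasp_force": force on a finger pad.
Only numpy, scipy, OpenCV 4.12 (cv2) and the standard library are available. Lean on these libraries where they do the work, as an engineer would, in place of code of your own. Each camera call takes 0.05 s, during which the arm holds its last target. There are 200 camera calls.

## Working session

There is one attempt and no reset: what is moved stays moved. The work goes in short steps, Python scripts to look and compute and a tool call to move; the robot and the scene stay as the last step left them, time stands still between calls to the robot, and variables do not carry over. Pictures are saved under pics/ and viewed, at most 10 in all, crops included, and the job is handed in when it is done.

Besides the shell and the picture viewer there is one more tool, called after "Emit:" by a JSON object that holds its "op" and its "data". servo_tool: Moves the arm, as the interface text tells. Its arguments: {"type":"object","properties":{"plan":{"type":"array"}},"required":["plan"]}

```bash
mkdir -p pics; cat > h.py <<'E'
import numpy as np,cv2
from scipy.spatial.transform import Rotation as R
from workcell import readout,vision
def snap(n,f=None):
    o=readout.get_obs(); im=vision.get_image(n)
    if f: cv2.imwrite('pics/'+f,im[:,:,::-1])
    return im,o
def cam(n,o=None):
    p=vision.camera_params(n); K=np.array([[p['fx'],0,p['cx']],[0,p['fy'],p['cy']],[0,0,1.]]); D=np.array(p['D'],float)
    if 'rvec' in p:
        Rm=cv2.Rodrigues(np.array(p['rvec'],float))[0]; t=np.array(p['tvec'],float).ravel()
    else:
        H=np.array(p['hand_eye']); T=np.eye(4); T[:3,:3]=R.from_rotvec(o['orientation']).as_matrix(); T[:3,3]=o['ee_pos']
        W=np.linalg.inv(T@H); Rm=W[:3,:3]; t=W[:3,3]
    return K,D,Rm,t
def ray(c,px):
    K,D,Rm,t=c; u=cv2.undistortPoints(np.array(px,float).reshape(-1,1,2),K,D).reshape(-1,2)
    d=np.c_[u,np.ones(len(u))]@Rm; return -Rm.T@t,d
def onz(c,px,z):
    C,d=ray(c,px); return C+d*((z-C[2])/d[:,2])[:,None]
def proj(c,P):
    K,D,Rm,t=c; return cv2.projectPoints(np.array(P,float).reshape(-1,3),cv2.Rodrigues(Rm)[0],t,K,D)[0].reshape(-1,2)
def tri(c1,p1,c2,p2):
    a,d=ray(c1,p1);b,e=ray(c2,p2);d=d[0]/np.linalg.norm(d[0]);e=e[0]/np.linalg.norm(e[0])
    s=np.linalg.lstsq(np.c_[d,-e],b-a,rcond=None)[0]; p=a+s[0]*d;q=b+s[1]*e
    return (p+q)/2,np.linalg.norm(p-q)
E
python3 - <<'E'
from h import *
a,o=snap('scene','s1.png');b,o=snap('top','t1.png')
for n in('scene','top'):
    c=cam(n);print(n,-c[2].T@c[3],c[2][2])
print(o)
E
```

```text
scene [1191.85742272  572.17273543  754.10030908] [-0.61985281 -0.54529881 -0.56429754]
top [ 267.47441526  -19.73242608 1594.65398747] [ 0.15637457  0.00920041 -0.98765497]
{'t': 0.05, 'qpos': array([-1.29600744e+00,  4.23836615e-01,  1.63066780e+00,  3.89796134e-07,
        1.08865198e+00, -1.90137084e-02]), 'qvel': array([-0.00051725,  0.00112497, -0.00155067, -0.00173228,  0.00170945,
       -0.00035408]), 'joint_torque': array([ 2.37878930e-04, -5.46085095e+01, -2.74615645e+01,  6.46909000e-02,
        1.86778296e-02, -6.11416044e-05]), 'ee_pos': array([ 180.89416436, -597.79298004,  301.91298329]), 'orientation': array([-3.10622151e+00, -4.59618640e-01,  3.12585845e-04]), 'ft_force': array([-0.63001335,  0.74968362, -0.15197669]), 'moment': array([-0.00118341, -0.00138609,  0.01200218]), 'grasp_force': 0.0, 'width': 87.60906571825055}
```

View pics/s1.png

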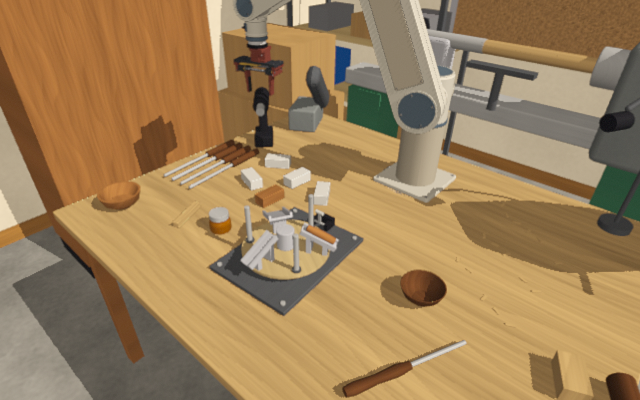

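View pics/t1.png

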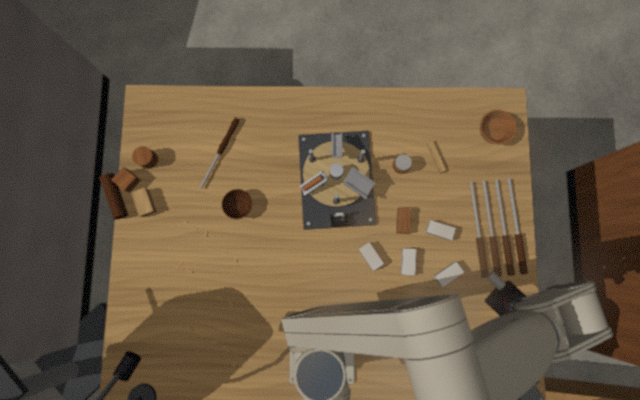

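Candidates for the block: brown (404,220) top; white look-alikes (371,256), (409,262), (441,230), (450,273); scrap wood at the far left (123,180), (143,202). I choose the brown one at (404,220). The wide bed is at (358,182), the switch at (339,218), and the thin stick at (437,156). I'll check these in a close crop.

```bash
python3 - <<'E'
from h import *
t=cv2.imread('pics/t1.png')[120:240,290:450];s=cv2.imread('pics/s1.png')[175:315,205:370]
a=cv2.resize(t,(800,600),interpolation=cv2.INTER_CUBIC);a=cv2.convertScaleAbs(a,alpha=1.6);cv2.imwrite('pics/t1c.png',a)
a=cv2.resize(s,None,fx=4.2,fy=4.2,interpolation=cv2.INTER_CUBIC);cv2.imwrite('pics/s1c.png',a)
# brown block mask
for n,f,b in(('top','t1.png',(385,200,425,240)),('scene','s1.png',(250,183,290,210))):
    im=cv2.imread('pics/'+f);h=cv2.cvtColor(im,cv2.COLOR_BGR2HSV);x0,y0,x1,y1=b
    print(n,im[220,404] if n=='top' else im[196,270],im[y0,x0])
E
```

```text
top [ 52  84 123] [ 78 120 146]
scene [ 60 115 175] [142 157 165]
```

View pics/t1c.png

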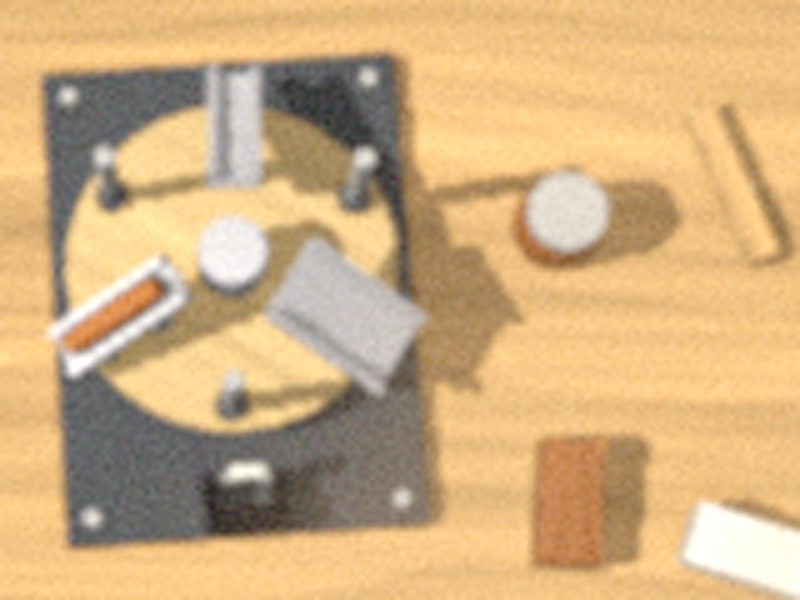

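View pics/s1c.png

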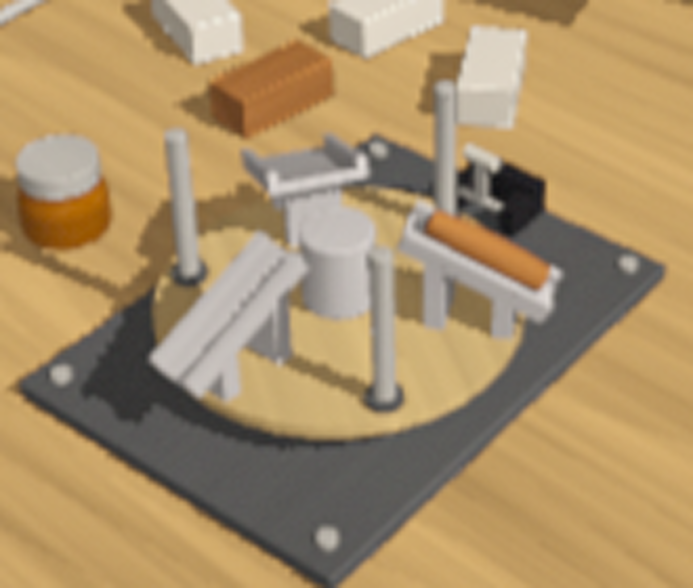

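The top crop shows the hub at crop (233,245), pegs at (105,155), (365,155) and (232,380), and the wide bed lower right at (345,315). The switch is at (247,485) and the brown block at (570,500). In the scene crop the brown block is the only brown one, and it is thick like the whites, so the choice stands.

```bash
python3 - <<'E'
from h import *
T=lambda u,v:(290+u/5-.4,120+v/5-.4); S=lambda u,v:(205+u/4.2-.4,175+v/4.2-.4)
ct,cs=cam('top'),cam('scene')
P=onz(ct,[T(44,75),T(392,55),T(428,525),T(70,547)],14);print('plate',P.round(1)[:,:2].tolist(),np.linalg.norm(np.diff(P,axis=0),axis=1))
Sx=onz(cs,[S(25,384),S(330,582),S(662,268),S(375,137)],14);print('plate scene',Sx.round(1)[:,:2].tolist())
bt=onz(ct,[T(68,96),T(368,77),T(402,498),T(92,517)],16);print('bolts',bt.round(1)[:,:2].tolist(),bt.mean(0))
for nm,a,b in(('hub',T(233,243),S(338,232)),('pegR(1)',T(366,152),S(176,137)),('pegL(2)',T(104,152),S(381,257)),('pegB(0)',T(233,377),S(445,90)),('roller',T(247,470),S(483,156))):
    print(nm,*tri(ct,a,cs,b))
print('wide bed corners z?',[tri(ct,T(*a),cs,S(*b)) for a,b in (((425,318),(248,150)),((380,392),(367,170)))])
# block
for n,f,b in(('top','t1.png',(385,200,430,245)),('scene','s1.png',(250,180,290,212))):
    im=cv2.imread('pics/'+f);x0,y0,x1,y1=b;im=cv2.cvtColor(im[y0:y1,x0:x1],cv2.COLOR_BGR2HSV)
    m=((im[:,:,0]<14)&(im[:,:,1]>120)).astype(np.uint8)
    cn=max(cv2.findContours(m,0,2)[0],key=cv2.contourArea)
    r=cv2.minAreaRect(cn);bx=cv2.boxPoints(r)+[x0,y0];print(n,m.sum(),bx.round(1).tolist())
    if n=='top':
        Q=onz(ct,bx,36);print(Q.round(1).tolist(),Q.mean(0),np.linalg.norm(np.diff(Q,axis=0),axis=1))
t=T(603,438),T(537,438),T(533,562),T(600,566);s=S(298,43),S(210,88),S(247,102+0),S(333,72)
print(onz(ct,t,36).round(1).tolist());print('scene top corners z36',onz(cs,[S(298,43),S(210,88),S(250,108),S(333,70)],36).round(1).tolist())
E
```

```text
plate [[757.7, 93.6], [774.8, -161.5], [429.0, -185.3], [411.0, 68.5]] [255.64435674 346.56015418 254.42592194]
plate scene [[773.5, -157.9], [758.3, 96.0], [414.9, 70.1], [432.5, -183.6]]
bolts [[741.3, 75.6], [757.3, -143.7], [447.9, -166.8], [432.3, 53.2]] [594.69591015 -45.44419746  16.        ]
hub [611.43463671 -42.80829955 100.28917758] 4.04072894608703
pegR(1) [ 660.70062118 -129.72516832  156.74011968] 4.006096148136508
pegL(2) [660.34309709  43.49300342 155.63536843] 2.41880154948375
pegB(0) [510.05762488 -43.46491818 155.1089325 ] 1.3092636252202563
roller [459.29525314 -54.6354161   71.75551991] 1.8493878093231637
wide bed corners z? [(array([ 565.28908106, -176.58124616,   75.10716421]), np.float64(3.553712645282801)), (array([ 508.93776809, -136.95247926,   49.88198955]), np.float64(29.82697407176969))]
top 188 [[396.7, 232.7], [398.3, 207.5], [410.7, 208.3], [409.1, 233.4]]
[[399.2, -257.6, 36.0], [487.8, -264.5, 36.0], [485.5, -307.9, 36.0], [397.0, -300.6, 36.0]] [ 442.37022228 -282.6220276    36.        ] [88.8284934  43.44380487 88.77687748]
scene 35 [[254.1, 200.4], [257.0, 196.0], [264.2, 200.8], [261.2, 205.2]]
[[489.3, -306.3, 36.0], [488.9, -260.0, 36.0], [401.6, -255.8, 36.0], [399.2, -302.4, 36.0]]
scene top corners z36 [[401.4, -297.6, 36.0], [491.8, -300.2, 36.0], [490.1, -257.2, 36.0], [411.1, -248.6, 36.0]]
```

Emit:
{"op": "servo_tool", "data": {"plan": [[[-1,0.7,0.7,0,0,0,0],[-1,0.7,0.7,0,0,0,0],[-1,0.7,0.7,0,0,0,0],[-1,0.7,0.7,0,0,0,0],[-1,0.7,0.7,0,0,0,0]]]}}

```text
t: 0.52
ee_pos: [321.8, -456.6, 302.4]
orientation: [-3.107, -0.459, 0.0]
ft_force: [0.3, -0.6, 0.7]
width: 87.8
grasp_force: 0.0
```

Emit:
{"op": "servo_tool", "data": {"plan": [[[-1,0.7,0.7,0,0,0,0],[-1,0.7,0.7,0,0,0,0],[-1,0.7,0.7,0,0,0,0],[-1,0.7,0.7,0,0,0,0],[-1,0.7,0.7,0,0,0,0]]]}}

```text
t: 0.93
ee_pos: [461.9, -316.5, 302.5]
orientation: [-3.108, -0.46, 0.0]
ft_force: [0.6, -0.5, -1.0]
width: 87.9
grasp_force: 0.0
```

Emit:
{"op": "servo_tool", "data": {"plan": [[[-1,0.7,0.7,-0.1,0,0,0],[-1,0.7,0.7,-0.1,0,0,0],[-1,0.6,0.6,-0.1,0,0,0],[-1,0.4,0.4,-0.1,0,0,0],[-1,0,0,0,0,0,0]]]}}

```text
t: 1.35
ee_pos: [559.2, -219.0, 285.5]
orientation: [-3.106, -0.466, 0.0]
ft_force: [0.3, -0.2, -0.8]
width: 87.4
grasp_force: 0.0
```

```bash
python3 - <<'E'
from h import *
im,o=snap('wrist','w1.png')
print(o['t'],o['ee_pos'],o['orientation'],o['qpos'])
c=cam('wrist',o);print(-c[2].T@c[3],c[2][2]); print(proj(c,[[660,-130,155],[610.4,-43,98],[660,-130,60],[510,-43.5,155]]))
E
```

```text
1.35 [ 559.23609617 -218.97362525  285.53971084] [-3.10570040e+00 -4.65692200e-01  3.02707379e-04] [-3.93369370e-01  4.07638917e-01  1.69890697e+00  1.05093207e-03
  1.03581673e+00  8.79213494e-01]
[ 635.03226585 -195.81688952  367.34943545] [-0.27880168 -0.08380507 -0.95668508]
[[228.57127103  33.41277671]
 [128.402754    80.76453582]
 [258.23692955  57.29518109]
 [ 65.59134544 218.46112473]]
```

View pics/w1.png

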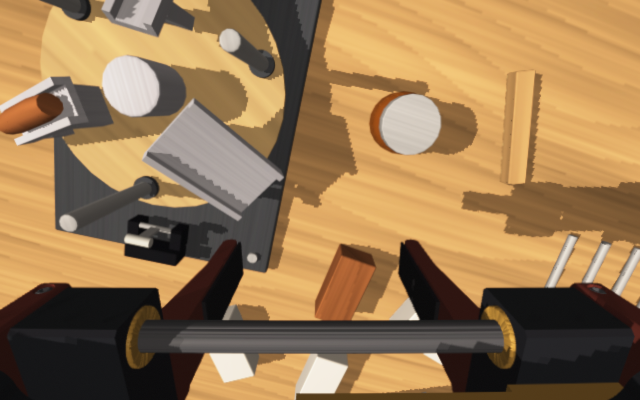

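Wrist view: peg1 top at (231,39), peg0 top at (68,222) and hub at (131,86), all within about 5 px of my projections. The brown block at (345,283) and the wide bed at (213,155) confirm the layout. Next I grip peg1.

Emit:
{"op": "servo_tool", "data": {"plan": [[[-1,0.63,0.56,0,0,0,0],[-1,0.63,0.56,0,0,0,0],[-1,0.63,0.56,0,0,0,0],[-1,0.63,0.56,0,0,0,0],[-1,0,0,-0.3,0,0,0]]]}}

```text
t: 1.82
ee_pos: [661.9, -130.6, 277.0]
orientation: [3.106, 0.463, 0.01]
ft_force: [0.4, -0.7, 0.2]
width: 87.9
grasp_force: 0.0
```

Emit:
{"op": "servo_tool", "data": {"plan": [[[-1,0,0,-0.6,0,0,0],[-1,0,0,-0.7,0,0,0],[-1,0,0,-0.45,0,0,0],[1,0,0,0,0,0,0],[1,0,0,0,0,0,0]]]}}

```text
t: 2.23
ee_pos: [656.5, -133.7, 203.7]
orientation: [-3.107, -0.458, 0.004]
ft_force: [0.4, 0.1, 1.5]
width: 77.7
grasp_force: 0.0
```

Emit:
{"op": "servo_tool", "data": {"plan": [[[1,0,0,0,0,0,0],[1,0,0,0,0,0,0],[1,0,0,0,0,0,0],[1,0,0,0,0,0,0]]]}}

```text
t: 2.57
ee_pos: [658.3, -132.9, 206.0]
orientation: [3.107, 0.46, 0.003]
ft_force: [0.3, 0.1, -0.1]
width: 51.2
grasp_force: 0.0
```

Emit:
{"op": "servo_tool", "data": {"plan": [[[1,0,0,0,0,0,0],[1,0,0,0,0,0,0],[1,0,0,0,0,0,0],[1,0,0,0,0,0,0],[1,0,0,0,0,0,0]]]}}

```text
t: 2.98
ee_pos: [657.8, -132.5, 204.6]
orientation: [-3.108, -0.46, 0.0]
ft_force: [-0.3, 0.2, 0.3]
width: 17.8
grasp_force: 0.0
```

Emit:
{"op": "servo_tool", "data": {"plan": [[[1,0,0,0,0,0,0],[1,0,0,0,0,0,0]]]}}

```text
t: 3.15
ee_pos: [657.1, -131.5, 204.6]
orientation: [-3.106, -0.459, 0.003]
ft_force: [-2.5, 5.8, 3.1]
width: 13.3
grasp_force: 30.0
```

Emit:
{"op": "servo_tool", "data": {"plan": [[[1,-0.193,-0.101,0,0,0,-1],[1,-0.201,-0.083,0,0,0,-1],[1,-0.208,-0.066,0,0,0,-1],[1,-0.213,-0.047,0,0,0,-1],[1,-0.216,-0.029,0,0,0,-1]]]}}

```text
t: 3.57
ee_pos: [616.0, -144.2, 204.6]
orientation: [-3.131, 0.231, 0.002]
ft_force: [-0.1, 9.9, 1.3]
width: 13.7
grasp_force: 30.0
```

Emit:
{"op": "servo_tool", "data": {"plan": [[[1,-0.218,-0.01,0,0,0,-1],[1,-0.218,0.01,0,0,0,-1],[1,-0.216,0.029,0,0,0,-1],[1,-0.213,0.047,0,0,0,-1],[1,-0.208,0.066,0,0,0,-1]]]}}

```text
t: 3.98
ee_pos: [573.6, -138.5, 204.6]
orientation: [-3.007, 0.903, -0.0]
ft_force: [3.1, 9.4, -1.7]
width: 13.6
grasp_force: 30.0
```

Emit:
{"op": "servo_tool", "data": {"plan": [[[1,-0.201,0.083,0,0,0,-1],[1,-0.039,0.019,0,0,0,-0.2],[1,0,0,0,0,0,0]]]}}

```text
t: 4.23
ee_pos: [563.8, -134.3, 204.6]
orientation: [-2.957, 1.054, 0.001]
ft_force: [2.2, 8.1, -1.9]
width: 13.6
grasp_force: 30.0
```

```bash
python3 - <<'E'
from h import *
a,o=snap('scene','s2.png');b,o=snap('top','t2.png');print(o['ee_pos'],o['ft_force'],o['width'])
t=cv2.resize(b[120:240,290:390,::-1],None,fx=4.9,fy=4.9,interpolation=2);t=cv2.convertScaleAbs(t,alpha=1.6)
s=cv2.resize(a[190:315,205:370,::-1],None,fx=4.8,fy=4.7,interpolation=2)
cv2.imwrite('pics/s2c.png',s);cv2.imwrite('pics/t2c.png',t)
E
```

```text
[ 563.90520907 -134.37796503  204.54540549] [ 1.35802673  7.85532412 -0.65148851] 13.256885079578462
```

View pics/s2c.png

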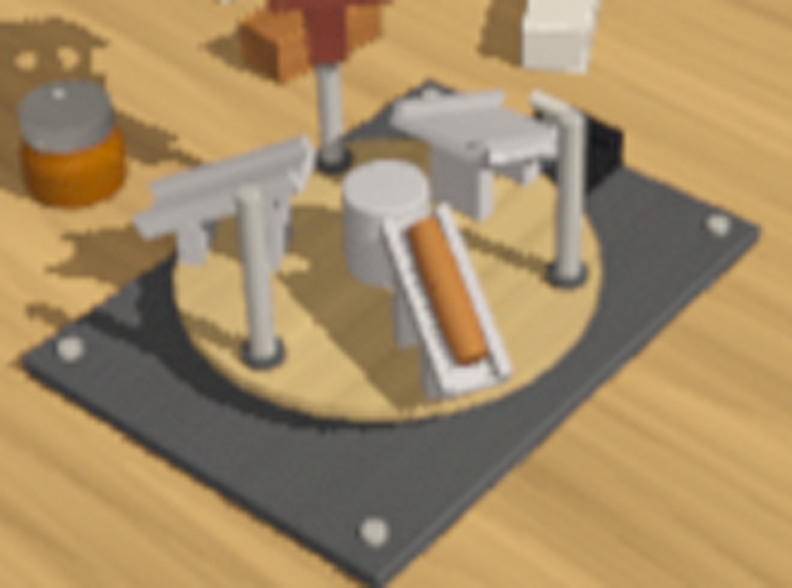

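The wheel has turned so the wide bed (480,130 in the crop) heads to the switch. I release, rise, square the tool with the feeder and check the angle from above.

Emit:
{"op": "servo_tool", "data": {"plan": [[[-1,0,0,0,0,0,0],[-1,0,0,0,0,0,0],[-1,0,0,0,0,0,0],[-1,0,0,0.5,0,0,0],[-1,0,0,0.8,0,0,0]]]}}

```text
t: 4.75
ee_pos: [562.2, -135.7, 254.2]
orientation: [2.959, -1.053, -0.011]
ft_force: [0.3, 0.2, -0.1]
width: 43.0
grasp_force: 0.0
```

Emit:
{"op": "servo_tool", "data": {"plan": [[[-1,0,0.2,0.8,0,0,1],[-1,0,0.5,0.5,0,0,1],[-1,0,0.5,0,0,0,1],[-1,0,0.5,0,0,0,1],[-1,0,0.5,0,0,0,1]]]}}

```text
t: 5.17
ee_pos: [564.1, -47.5, 309.5]
orientation: [3.118, -0.382, 0.002]
ft_force: [0.6, -0.1, 0.1]
width: 76.2
grasp_force: 0.0
```

Emit:
{"op": "servo_tool", "data": {"plan": [[[-1,0,0,0,0,0,1],[-1,0,0,0,0,0,1],[-1,0,0,0,0,0,1],[-1,0,0,0,0,0,0.6],[-1,0,0,0,0,0,0]]]}}

```text
t: 5.58
ee_pos: [564.0, -48.0, 308.7]
orientation: [3.14, 0.108, 0.0]
ft_force: [-0.7, -0.0, 0.8]
width: 88.0
grasp_force: 0.0
```

```bash
python3 - <<'E'
from h import *
im,o=snap('wrist','w2.png')
print(o['t'],o['ee_pos'],o['orientation'],o['qpos'][5])
c=cam('wrist',o);print(proj(c,[[610.4,-43.2,98],[459.5,-54,68]]))
E
```

```text
5.5833 [564.04278963 -48.02839949 308.70780543] [3.13953063e+00 1.07828783e-01 7.68191029e-05] 1.3963603399316253
[[318.45426359 145.5582375 ]
 [319.11098712 277.45428752]]
```

View pics/w2.png

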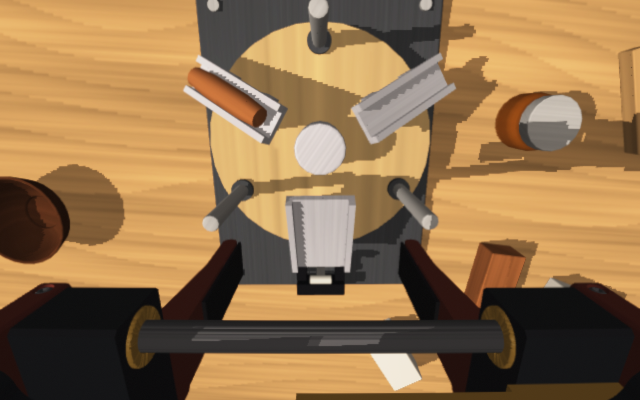

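Peg tops at (318,8), (211,223), (430,221); hub (320,148), roller (320,279). The wide bed lies between x=289 and 354, pointing at the switch.

```bash
python3 - <<'E'
from h import *
im=cv2.imread('pics/w2.png');o=readout.get_obs();c=cam('wrist',o)
def blob(x0,y0,x1,y1,s=60,v=150):
    h=cv2.cvtColor(im[y0:y1,x0:x1],cv2.COLOR_BGR2HSV);m=((h[:,:,1]<s)&(h[:,:,2]>v)).astype(np.uint8)
    n,_,st,ce=cv2.connectedComponentsWithStats(m);i=1+st[1:,4].argmax();return ce[i]+[x0,y0],st[i]
hub=blob(285,115,355,182);rol=blob(300,270,340,290);print(hub,rol)
for b in((203,0,223,14),(416,0,440,14)):print('bolt',blob(*b))
H=onz(c,hub[0],98)[0];Rl=onz(c,rol[0],72)[0];P=onz(c,[(318,8),(211,223),(430,221)],155)
print(H,Rl,P,P.mean(0))
f=np.degrees(np.arctan2(*(H-Rl)[1::-1]));print('hub-roller line deg',f)
for q,a in zip(P,(0,120,-120)):
    d=q-P.mean(0);print('peg ang',np.degrees(np.arctan2(d[1],d[0]))-a,np.hypot(*d[:2]))
B=onz(c,[blob(203,0,223,14)[0],blob(416,0,440,14)[0]],17);d=B[0]-B[1];print('bolts',B,'yaw',np.degrees(np.arctan2(-d[0],d[1])))
# plate edges dark: row-wise
g=cv2.cvtColor(im,cv2.COLOR_BGR2HSV)
E=[];
for side,rows in(('L',range(150,235,5)),('R',range(225,280,5))):
    pts=[]
    for y in rows:
        v=g[y].astype(int);xs=np.where((v[:,2]<110)&(v[:,1]<70))[0]
        xs=xs[(xs>195)&(xs<450)]
        if len(xs):pts.append((xs[0] if side=='L' else xs[-1],y))
    print(side,pts)
# bed edges
for y in range(200,268,6):
    h=g[y].astype(int);xs=np.where((h[:,1]<45)&(h[:,2]>110))[0];xs=xs[(xs>275)&(xs<370)];print(y,xs.min(),xs.max(),end=' | ')
E
```

```text
(array([319.33867055, 148.79087821]), array([   9,    8,   52,   52, 2061], dtype=int32)) (array([320.13793103, 280.        ]), array([ 10,   7,  21,   7, 145], dtype=int32))
bolt (array([212.55555556,   4.60185185]), array([  4,   0,  12,  11, 108], dtype=int32))
bolt (array([425.38834951,   4.12621359]), array([  4,   0,  12,  10, 103], dtype=int32))
[607.54932612 -44.38480877  98.        ] [458.60965492 -54.95033953  72.        ] [[ 705.6829051   -37.27830763  155.        ]
 [ 551.19773119   37.02366498  155.        ]
 [ 564.29302894 -134.34430038  155.        ]] [607.05788841 -44.86631435 155.        ]
hub-roller line deg 4.05766932686863
peg ang 4.399552569662373 98.9164888317657
peg ang 4.299331898306434 99.1278259556601
peg ang 4.455128716339374 99.17229043975098
bolts [[ 738.68289588   75.27291035   17.        ]
 [ 753.65098324 -144.42009246   17.        ]] yaw 3.8976431426439566
L [(np.int64(212), 160), (np.int64(213), 165), (np.int64(213), 170), (np.int64(214), 175), (np.int64(214), 180), (np.int64(215), 185), (np.int64(215), 190), (np.int64(216), 195), (np.int64(216), 200), (np.int64(217), 205), (np.int64(213), 210), (np.int64(210), 215), (np.int64(218), 220), (np.int64(219), 225), (np.int64(219), 230)]
R [(np.int64(420), 225), (np.int64(421), 230), (np.int64(420), 235), (np.int64(420), 240), (np.int64(404), 245), (np.int64(406), 250), (np.int64(409), 255), (np.int64(412), 260), (np.int64(415), 265), (np.int64(419), 270), (np.int64(422), 275)]
200 287 354 | 206 286 355 | 212 286 354 | 218 287 354 | 224 288 353 | 230 288 353 | 236 289 352 | 242 289 352 | 248 289 351 | 254 290 351 | 260 291 350 | 266 291 350 |
```

Wheel angle is about 0.3° off the hub–roller line, which is square enough. Now to the block, with a look from near on the way.

Emit:
{"op": "servo_tool", "data": {"plan": [[[-1,0.04,-0.95,0,0,0,-0.3],[-1,0.04,-1,0,0,0,-0.3],[-1,0.04,-1,0,0,0,-0.3],[-1,0.04,-1,0,0,0,-0.3],[-1,0.04,-1,0,0,0,-0.4]]]}}

```text
t: 6.05
ee_pos: [571.8, -247.9, 308.8]
orientation: [3.139, -0.119, 0.0]
ft_force: [1.4, 0.6, 0.3]
width: 88.1
grasp_force: 0.0
```

Emit:
{"op": "servo_tool", "data": {"plan": [[[-1,0.04,-0.9,0,0,0,0],[-1,0,0,0,0,0,0]]]}}

```text
t: 6.22
ee_pos: [573.5, -287.9, 308.7]
orientation: [3.137, -0.125, 0.002]
ft_force: [0.0, 0.4, -0.7]
width: 88.2
grasp_force: 0.0
```

```bash
python3 - <<'E'
from h import *
im,o=snap('wrist','w3.png');im=im[:,:,::-1].copy();print(o['t'],o['ee_pos'],o['orientation'])
c=cam('wrist',o);h=cv2.cvtColor(im,cv2.COLOR_BGR2HSV)
p=proj(c,[[443.5,-282,36]])[0];print('pred',p);x,y=p.astype(int)
x0,y0,x1,y1=max(x-60,0),max(y-70,0),x+60,y+70
print('hsv',h[y,x],h[y,x+70])
hh=h[y0:y1,x0:x1];m=((hh[:,:,0]<12)&(hh[:,:,1]>120)&(hh[:,:,2]>60)).astype(np.uint8)
n,l,st,ce=cv2.connectedComponentsWithStats(m);i=1+st[1:,4].argmax();print(st[i],ce[i]+[x0,y0])
v=cv2.resize(im[y0:y1,x0:x1],None,fx=4,fy=4);cv2.imwrite('pics/w3c.png',v);print(x0,y0)
E
```

```text
6.2167 [ 573.50965352 -287.94183331  308.73363468] [ 3.13659925e+00 -1.24751132e-01  2.16644613e-03]
pred [323.11577381 282.82847872]
hsv [ 11 180 174] [ 18  40 203]
[ 45  29  34  71 908] [325.56057269 264.26982379]
263 212
```

View pics/w3c.png

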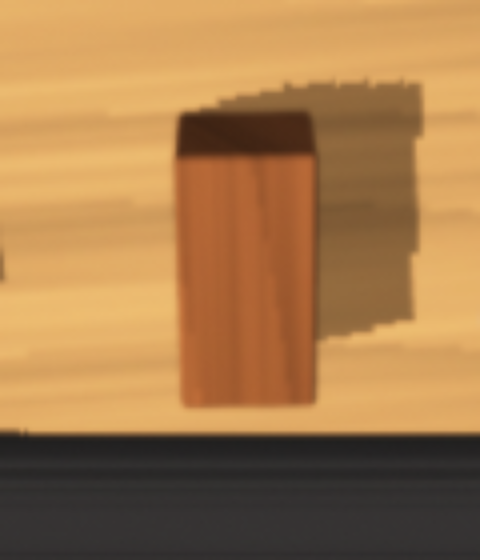

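The block's top face has crop corners (176,155), (316,155), (316,405), (181,405), nearly square with the tool.

```bash
python3 - <<'E'
from h import *
o=readout.get_obs();c=cam('wrist',o)
px=np.array([(176,155),(316,155),(316,405),(181,405)])/4+[262.6,211.6]
Q=onz(c,px,36);print(Q.round(1),Q.mean(0),np.linalg.norm(np.diff(Q,axis=0),axis=1))
ct=cam('top');T=lambda u,v:(290+u/5-.4,120+v/5-.4)
for a,b in zip(px,[T(537,438),T(603,438),T(600,566),T(533,564)]):print(tri(c,[a],ct,[b]))
print(o['ee_pos'])
E
```

```text
[[ 489.  -262.2   36. ]
 [ 485.7 -304.5   36. ]
 [ 397.4 -299.3   36. ]
 [ 400.8 -255.8   36. ]] [ 443.23022311 -280.44377756   36.        ] [42.38611951 88.49578937 43.67724359]
(array([ 488.75486395, -261.16689793,   34.52284922]), np.float64(1.9950421994694636))
(array([ 488.52051235, -304.68553689,   42.23865856]), np.float64(0.9217859860162465))
(array([ 399.20377185, -300.51823285,   39.0897602 ]), np.float64(2.593650130350667))
(array([ 400.26152365, -255.81902293,   35.32173006]), np.float64(0.2303911799147304))
[ 573.2812846  -285.18624702  308.39558889]
```

Emit:
{"op": "servo_tool", "data": {"plan": [[[-1,-0.81,0.03,-0.4,0,0,0],[-1,-0.81,0.03,-0.4,0,0,0],[-1,-0.81,0.03,-0.4,0,0,0],[-1,-0.81,0.02,-0.4,0,0,0],[-1,0,0,0,0,0,0]]]}}

```text
t: 6.68
ee_pos: [437.1, -274.0, 241.1]
orientation: [-3.134, 0.117, 0.015]
ft_force: [-1.0, 0.7, -1.0]
width: 87.5
grasp_force: 0.0
```

Emit:
{"op": "servo_tool", "data": {"plan": [[[-1,0,0,-0.9,0,0,0],[-1,0,0,-0.9,0,0,0],[-1,0,0,-0.9,0,0,0],[-1,0,0,-0.7,0,0,0],[-1,0,0,-0.2,0,0,0]]]}}

```text
t: 7.1
ee_pos: [442.6, -275.4, 97.3]
orientation: [-3.136, 0.115, 0.008]
ft_force: [-0.4, 0.1, -0.1]
width: 88.0
grasp_force: 0.0
```

Emit:
{"op": "servo_tool", "data": {"plan": [[[-1,0,0,-0.1,0,0,0],[-1,0,0,0,0,0,0],[-1,0,0,0,0,0,0]]]}}

```text
t: 7.35
ee_pos: [445.0, -277.7, 98.0]
orientation: [3.139, -0.114, 0.003]
ft_force: [1.0, -0.4, 0.5]
width: 87.9
grasp_force: 0.0
```

Emit:
{"op": "servo_tool", "data": {"plan": [[[-1,-0.02,-0.06,-0.15,0,0,0],[1,0,0,0,0,0,0],[1,0,0,0,0,0,0],[1,0,0,0,0,0,0],[1,0,0,0,0,0,0]]]}}

```text
t: 7.77
ee_pos: [443.4, -280.1, 91.1]
orientation: [3.139, -0.115, 0.001]
ft_force: [-0.5, -0.3, -0.3]
width: 64.3
grasp_force: 0.0
```

Emit:
{"op": "servo_tool", "data": {"plan": [[[1,0,0,0,0,0,0],[1,0,0,0,0,0,0],[1,0,0,0,0,0,0],[1,0,0,0,0,0,0]]]}}

```text
t: 8.1
ee_pos: [443.3, -280.0, 90.8]
orientation: [3.139, -0.114, 0.0]
ft_force: [-0.3, -0.3, 2.0]
width: 44.2
grasp_force: 30.0
```

```bash
python3 - <<'E'
from h import *
for i in range(4):
    o=readout.get_obs();print(o['t'],o['ee_pos'].round(1),o['orientation'].round(4),o['width'],o['grasp_force']);vision.get_image('wrist')
E
```

```text
8.1 [ 443.3 -280.    90.8] [ 3.1393e+00 -1.1410e-01  4.0000e-04] 44.15537385590345 30.000249445438385
8.15 [ 443.4 -280.    90.8] [ 3.1392e+00 -1.1410e-01  4.0000e-04] 43.51417428778476 30.000369250774384
8.2 [ 443.4 -280.    90.8] [ 3.1392e+00 -1.1410e-01  5.0000e-04] 43.63960509778051 30.000397861003876
8.25 [ 443.4 -280.    90.8] [ 3.1393e+00 -1.1420e-01  5.0000e-04] 43.67351350260308 30.000313818454742
```

Emit:
{"op": "servo_tool", "data": {"plan": [[[1,0,0,0.5,0,0,0],[1,0,0,0.8,0,0,0],[1,0,0,0.8,0,0,0.5],[1,0,0,0.8,0,0,0.6],[1,0,0,0.5,0,0,0.6]]]}}

```text
t: 8.72
ee_pos: [443.6, -280.0, 229.2]
orientation: [3.138, 0.123, 0.003]
ft_force: [0.3, 0.3, -1.7]
width: 43.7
grasp_force: 30.0
```

Emit:
{"op": "servo_tool", "data": {"plan": [[[1,0.15,0.8,0.1,0,0,0],[1,0.15,0.8,0,0.04,-0.5,0],[1,0.15,0.8,0,0.04,-0.5,0],[1,0.15,0.8,0,0.04,-0.5,0],[1,0.15,0.8,0,0.04,-0.5,0]]]}}

```text
t: 9.13
ee_pos: [472.9, -118.3, 230.6]
orientation: [-3.119, -0.117, -0.276]
ft_force: [0.7, -0.6, -1.1]
width: 43.8
grasp_force: 30.0
```

Emit:
{"op": "servo_tool", "data": {"plan": [[[1,0.13,0.8,0,0.04,-0.5,0],[1,0,0.6,0,0.04,-0.5,0],[1,0,0.2,0,0.08,-1,0],[1,0,0,0,0.08,-1,0],[1,0,0,0,0,0,0]]]}}

```text
t: 9.55
ee_pos: [475.9, -54.6, 229.5]
orientation: [-3.045, -0.116, -0.676]
ft_force: [-0.4, 0.3, -1.6]
width: 43.8
grasp_force: 30.0
```

Emit:
{"op": "servo_tool", "data": {"plan": [[[1,0,0,0,0,0,0],[1,0,0,0,0,0,0],[1,0,0,0,0,0,0]]]}}

```text
t: 9.8
ee_pos: [479.2, -56.3, 231.0]
orientation: [-3.047, -0.115, -0.676]
ft_force: [0.2, -0.2, -1.5]
width: 44.0
grasp_force: 30.0
```

```bash
cat > st.py <<'E'
from h import *
def st(A=(608.8,-43.9),yaw=4.3,g=(0,0,91)):
    o=readout.get_obs();Rm=R.from_rotvec(o['orientation']).as_matrix()
    u=-np.array([np.cos(np.radians(yaw)),np.sin(np.radians(yaw)),0]);v=np.array([-u[1],u[0],0])
    d=np.array(o['ee_pos'])-[A[0],A[1],0]
    print('t',round(o['t'],2),'ee',o['ee_pos'].round(1),'radial',(d@u).round(1),'lat',(d@v).round(1),'x-axis yaw',np.degrees(np.arctan2(Rm[1,0],Rm[0,0])).round(2),'slope',np.degrees(np.arcsin(Rm[2,0])).round(2),'roll',np.degrees(np.arcsin(Rm[2,1])).round(2),'F',o['ft_force'].round(1),o['width'].round(1),o['grasp_force'].round(1))
E
python3 -c "
from st import *
st();im,o=snap('wrist','w4.png')"
```

```text
Traceback (most recent call last):
  File "st.py", line 6, in st
    print('t',round(o['t'],2),'ee',o['ee_pos'].round(1),'radial',(d@u).round(1),'lat',(d@v).round(1),'x-axis yaw',np.degrees(np.arctan2(Rm[1,0],Rm[0,0])).round(2),'slope',np.degrees(np.arcsin(Rm[2,0])).round(2),'roll',np.degrees(np.arcsin(Rm[2,1])).round(2),'F',o['ft_force'].round(1),o['width'].round(1),o['grasp_force'].round(1))
                                                                                                                                                                                                                                                                                             ^^^^^^^^^^^^^^^^
AttributeError: 'float' object has no attribute 'round'
```

```bash
sed -i "s/o\['width'\].round(1),o\['grasp_force'\].round(1)/round(o['width'],1),round(o['grasp_force'],1)/" st.py
python3 -c "
from st import *
st();im,o=snap('wrist','w4.png');st()
c=cam('wrist',o);print(proj(c,[[610-.9972*44.4,-44-.075*44.4,107],[610,-44,98]]))"
```

```text
t 9.8 ee [479.2 -56.3 231. ] radial 130.1 lat 2.7 x-axis yaw 4.29 slope 25.03 roll -0.09 F [ 0.2 -0.2 -1.5] 44.0 30.0
t 9.85 ee [479.2 -56.3 230.9] radial 130.1 lat 2.7 x-axis yaw 4.28 slope 25.05 roll -0.09 F [-1.5  0.2 -0.7] 44.0 30.0
[[317.32753341 182.49473188]
 [317.61345561 129.7651901 ]]
```

Emit:
{"op": "servo_tool", "data": {"plan": [[[1,0,0.065,-0.2,0,0,0],[1,0,0,-0.4,0,0,0],[1,0,0,-0.4,0,0,0],[1,0,0,-0.25,0,0,0],[1,0,0,-0.1,0,0,0]]]}}

```text
t: 10.27
ee_pos: [477.8, -53.2, 174.6]
orientation: [-3.048, -0.115, -0.673]
ft_force: [-0.6, -0.1, -1.0]
width: 43.7
grasp_force: 30.0
```

Emit:
{"op": "servo_tool", "data": {"plan": [[[1,0,0,-0.03,0,0,0],[1,0,0,-0.03,0,0,0],[1,0,0,0,0,0,0]]]}}

```text
t: 10.52
ee_pos: [478.6, -53.3, 174.1]
orientation: [-3.047, -0.115, -0.677]
ft_force: [0.3, -0.1, -1.5]
width: 43.8
grasp_force: 30.0
```

```bash
python3 -c "
from st import *
st();im,o=snap('scene','s3.png');st()"
```

```text
t 10.52 ee [478.6 -53.3 174.1] radial 130.5 lat -0.4 x-axis yaw 4.3 slope 25.06 roll -0.11 F [ 0.3 -0.1 -1.5] 43.8 30.0
t 10.57 ee [478.7 -53.3 174.3] radial 130.5 lat -0.3 x-axis yaw 4.31 slope 25.09 roll -0.1 F [-0.8 -0.3 -2.1] 43.6 30.0
```

Emit:
{"op": "servo_tool", "data": {"plan": [[[1,0,0,-0.04,0,0,0],[1,0,0,-0.04,0,0,0],[1,0,0,-0.03,0,0,0],[1,0,0,0,0,0,0],[1,0,0,0,0,0,0]]]}}

```text
t: 10.98
ee_pos: [478.4, -53.3, 169.9]
orientation: [-3.047, -0.115, -0.678]
ft_force: [0.8, 0.9, -0.8]
width: 43.9
grasp_force: 30.0
```

Emit:
{"op": "servo_tool", "data": {"plan": [[[1,0,0,-0.02,0,0,0],[1,0,0,-0.02,0,0,0],[1,0,0,0,0,0,0],[1,0,0,0,0,0,0]]]}}

```text
t: 11.32
ee_pos: [478.4, -53.3, 168.2]
orientation: [-3.047, -0.115, -0.677]
ft_force: [0.1, 0.1, -0.4]
width: 44.0
grasp_force: 30.0
```

Emit:
{"op": "servo_tool", "data": {"plan": [[[1,0,0,-0.02,0,0,0],[1,0,0,0,0,0,0],[1,0,0,0,0,0,0]]]}}

```text
t: 11.57
ee_pos: [478.5, -53.3, 167.7]
orientation: [-3.047, -0.115, -0.678]
ft_force: [-1.2, -0.1, 3.8]
width: 43.8
grasp_force: 30.0
```

Emit:
{"op": "servo_tool", "data": {"plan": [[[1,0,0,-0.02,0,0,0],[1,0,0,0,0,0,0],[1,0,0,0,0,0,0]]]}}

```text
t: 11.82
ee_pos: [478.5, -53.3, 167.6]
orientation: [-3.047, -0.115, -0.68]
ft_force: [-9.8, -0.3, 17.5]
width: 44.0
grasp_force: 30.0
```

Contact came at 167.7 (predicted 167.2), along the floor's normal. I ease off and open.

Emit:
{"op": "servo_tool", "data": {"plan": [[[1,0,0,0.015,0,0,0],[1,0,0,0,0,0,0],[0.3,0,0,0,0,0,0],[0.3,0,0,0,0,0,0],[0.3,0,0,0,0,0,0]]]}}

```text
t: 12.23
ee_pos: [478.5, -53.3, 167.7]
orientation: [-3.047, -0.115, -0.679]
ft_force: [-5.6, -0.7, 10.6]
width: 43.8
grasp_force: 30.0
```

Emit:
{"op": "servo_tool", "data": {"plan": [[[0.2,0,0,0,0,0,0],[0,0,0,0,0,0,0],[-0.4,0,0,0,0,0,0],[-0.4,0,0,0,0,0,0],[-0.4,0,0,0,0,0,0]]]}}

```text
t: 12.65
ee_pos: [478.5, -53.3, 167.2]
orientation: [-3.047, -0.115, -0.677]
ft_force: [-0.2, -0.1, 0.7]
width: 59.9
grasp_force: 0.0
```

```bash
python3 - <<'E'
from st import *
st();a,o=snap('scene');cv2.imwrite('pics/s4c.png',cv2.resize(a[175:300,230:370,::-1],None,fx=4.6,fy=4.6,interpolation=2))
E
```

```text
t 12.65 ee [478.5 -53.3 167.2] radial 130.6 lat -0.4 x-axis yaw 4.31 slope 25.07 roll -0.1 F [-0.2 -0.1  0.7] 59.9 0.0
```

View pics/s4c.png

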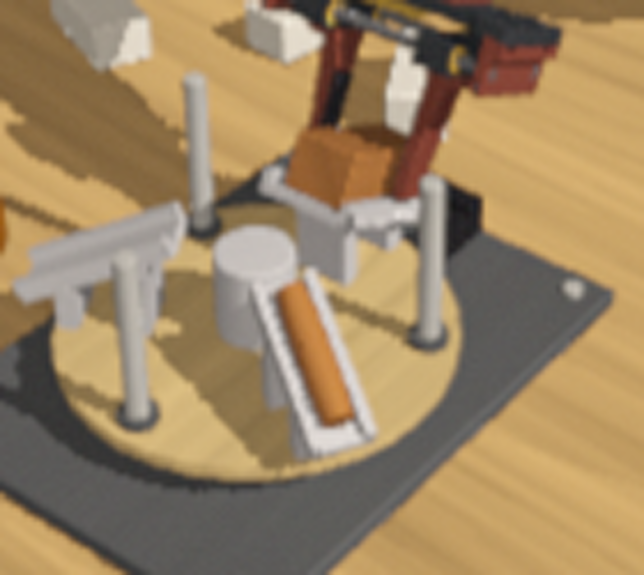

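The block sits in the bed with its upper end just short of the inner end. I back out along the normal, close the fingers and move behind its upper end.

Emit:
{"op": "servo_tool", "data": {"plan": [[[-0.4,-0.12,-0.01,0.26,0,0,0],[-0.4,-0.237,-0.018,0.51,0,0,0],[0.2,-0.117,-0.009,0.25,0,0,0],[1,0.4,0.03,0.19,0,0,0],[1,0.5,0.038,0.235,0,0,0]]]}}

```text
t: 13.12
ee_pos: [494.2, -52.0, 225.1]
orientation: [-3.047, -0.114, -0.675]
ft_force: [1.4, -0.2, -0.1]
width: 44.6
grasp_force: 0.0
```

Emit:
{"op": "servo_tool", "data": {"plan": [[[1,0.524,0.039,0.241,0,0,0],[1,0,0,0,0,0,0],[1,0,0,0,0,0,0],[1,0,0,0,0,0,0],[1,0,0,0,0,0,0]]]}}

```text
t: 13.53
ee_pos: [514.8, -50.3, 233.6]
orientation: [-3.047, -0.115, -0.673]
ft_force: [0.9, -0.1, -0.3]
width: 11.7
grasp_force: 0.0
```

Emit:
{"op": "servo_tool", "data": {"plan": [[[1,0,0,0,0,0,0],[1,0,0,0,0,0,0],[1,0,0,0,0,0,0]]]}}

```text
t: 13.78
ee_pos: [515.9, -50.5, 234.4]
orientation: [-3.047, -0.115, -0.676]
ft_force: [-0.9, 0.3, 0.4]
width: 0.8
grasp_force: 0.0
```

```bash
python3 - <<'E'
from st import *
st()
im,o=snap('wrist','w5.png');c=cam('wrist',o)
A=np.array([608.8,-43.9]);y=np.radians(4.3);u=-np.array([np.cos(y),np.sin(y)])
def pt(s,lat,h):
    r=135-s*.9063+h*.4226;return [*(A+r*u+lat*np.array([-u[1],u[0]])),65+s*.4226+h*.9063]
print('block up edge s92 h36',proj(c,[pt(92,-22,36),pt(92,22,36)]),'bed end',proj(c,[pt(100,-34,8),pt(100,34,8)]))
d=np.array(o['ee_pos'])-[*A,0];r=d[:2]@u;print('s',((135-r)*.9063+(d[2]-65)*.4226),'h',(r-135)*.4226+(d[2]-65)*.9063-80)
E
```

```text
t 13.78 ee [515.9 -50.5 234.4] radial 93.1 lat -0.4 x-axis yaw 4.29 slope 25.03 roll -0.12 F [-0.9  0.3  0.4] 0.8 0.0
block up edge s92 h36 [[286.46148802 267.59610267]
 [355.89918913 267.71628085]] bed end [[273.34292255 238.61222289]
 [369.11388368 238.75266581]]
s 109.54137634109362 h 55.80188810777702
```

```bash
python3 - <<'E'
import cv2
im=cv2.imread('pics/w5.png');h=cv2.cvtColor(im,cv2.COLOR_BGR2HSV)
for x in(281,294,348,360):print(x,[(y,*map(int,h[y,x])) for y in range(216,300,4)])
E
```

```text
281 [(216, 19, 119, 231), (220, 19, 121, 231), (224, 19, 121, 231), (228, 19, 121, 231), (232, 19, 121, 231), (236, 12, 16, 81), (240, 10, 20, 112), (244, 9, 18, 200), (248, 9, 18, 200), (252, 9, 17, 199), (256, 9, 17, 199), (260, 11, 18, 199), (264, 9, 17, 199), (268, 9, 17, 199), (272, 9, 17, 199), (276, 9, 18, 200), (280, 9, 17, 199), (284, 10, 19, 200), (288, 11, 19, 106), (292, 0, 0, 19), (296, 90, 13, 20)]
294 [(216, 19, 121, 230), (220, 19, 121, 230), (224, 19, 121, 230), (228, 19, 121, 230), (232, 17, 132, 151), (236, 11, 19, 109), (240, 10, 18, 126), (244, 9, 21, 119), (248, 11, 180, 78), (252, 11, 180, 85), (256, 11, 179, 84), (260, 11, 179, 87), (264, 11, 181, 89), (268, 11, 180, 143), (272, 12, 181, 165), (276, 11, 180, 149), (280, 5, 168, 50), (284, 5, 166, 43), (288, 5, 97, 29), (292, 120, 13, 20), (296, 120, 13, 20)]
348 [(216, 18, 123, 226), (220, 19, 121, 228), (224, 19, 122, 228), (228, 17, 133, 140), (232, 18, 133, 140), (236, 10, 20, 112), (240, 11, 18, 199), (244, 5, 15, 198), (248, 11, 180, 85), (252, 11, 181, 86), (256, 11, 180, 92), (260, 11, 179, 91), (264, 11, 182, 91), (268, 11, 180, 88), (272, 11, 181, 138), (276, 12, 181, 169), (280, 11, 181, 142), (284, 5, 161, 46), (288, 0, 91, 28), (292, 150, 13, 20), (296, 0, 0, 19)]
360 [(216, 19, 123, 228), (220, 19, 120, 229), (224, 19, 121, 230), (228, 18, 132, 162), (232, 17, 131, 142), (236, 4, 19, 109), (240, 10, 20, 112), (244, 8, 19, 200), (248, 9, 18, 201), (252, 8, 18, 169), (256, 8, 17, 118), (260, 10, 19, 119), (264, 8, 17, 118), (268, 10, 19, 118), (272, 8, 17, 118), (276, 10, 19, 118), (280, 8, 17, 118), (284, 9, 21, 120), (288, 8, 16, 62), (292, 90, 13, 20), (296, 90, 13, 20)]
```

The block's upper edge lies at row ~267, as predicted for about −2 mm overhang, so it stayed where set. I lower the closed fingers behind it and push.

Emit:
{"op": "servo_tool", "data": {"plan": [[[1,0.15,0.011,-0.32,0,0,0],[1,0.15,0.011,-0.32,0,0,0],[1,0.143,0.011,-0.31,0,0,0],[1,0,0,0,0,0,0],[1,0,0,0,0,0,0]]]}}

```text
t: 14.25
ee_pos: [533.8, -49.1, 196.1]
orientation: [-3.047, -0.115, -0.675]
ft_force: [0.2, 0.6, -0.8]
width: 0.2
grasp_force: 0.0
```

Emit:
{"op": "servo_tool", "data": {"plan": [[[1,-0.09,-0.007,-0.042,0,0,0],[1,-0.09,-0.007,-0.042,0,0,0],[1,-0.09,-0.007,-0.042,0,0,0],[1,-0.09,-0.007,-0.042,0,0,0],[1,0,0,0,0,0,0]]]}}

```text
t: 14.67
ee_pos: [518.7, -50.3, 189.9]
orientation: [-3.047, -0.115, -0.676]
ft_force: [-0.6, 0.0, 0.1]
width: 0.5
grasp_force: 0.0
```

```bash
cat >> st.py <<'E'
def sh():
    st();o=readout.get_obs();A=np.array([608.8,-43.9]);y=np.radians(4.3);u=-np.array([np.cos(y),np.sin(y)])
    d=np.array(o['ee_pos'])-[*A,0];r=d[:2]@u;print('s',((135-r)*.9063+(d[2]-65)*.4226),'tip h',(r-135)*.4226+(d[2]-65)*.9063-80)
E
python3 -c "
from st import *
sh()"
```

```text
t 14.67 ee [518.7 -50.3 189.9] radial 90.4 lat -0.4 x-axis yaw 4.29 slope 25.04 roll -0.12 F [-0.6  0.   0.1] 0.5 0.0
s 93.22715127337084 tip h 14.307788351862996
```

Emit:
{"op": "servo_tool", "data": {"plan": [[[1,-0.08,-0.006,-0.037,0,0,0],[1,-0.08,-0.006,-0.037,0,0,0],[1,-0.08,-0.006,-0.037,0,0,0],[1,-0.045,-0.003,-0.021,0,0,0],[1,0,0,0,0,0,0]]]}}

```text
t: 15.08
ee_pos: [507.8, -51.1, 184.4]
orientation: [-3.047, -0.115, -0.676]
ft_force: [0.4, 0.3, -0.1]
width: 0.3
grasp_force: 0.0
```

Emit:
{"op": "servo_tool", "data": {"plan": [[[1,0,0,0,0,0,0],[1,0,0,0,0,0,0]]]}}

```text
t: 15.25
ee_pos: [508.3, -51.1, 184.6]
orientation: [-3.047, -0.115, -0.677]
ft_force: [0.1, 0.7, 0.5]
width: 0.7
grasp_force: 0.0
```

```bash
python3 - <<'E'
from st import *
sh();im,o=snap('wrist','w6.png');c=cam('wrist',o);h=cv2.cvtColor(im,cv2.COLOR_RGB2HSV)
A=np.array([608.8,-43.9]);y=np.radians(4.3);u=-np.array([np.cos(y),np.sin(y)])
def pt(s,lat,h):
    r=135-s*.9063+h*.4226;return [*(A+r*u+lat*np.array([-u[1],u[0]])),65+s*.4226+h*.9063]
for s in(68,72,76):print(s,proj(c,[pt(s,-15,36),pt(s,15,36),pt(s,-15,0),pt(s,15,0)]).round(0).tolist())
for x in(275,285,296,345,355,365):
    col=(h[:,x,1]>150)&(h[:,x,0]<13)&(h[:,x,2]>60);ys=np.where(col)[0];ys=ys[(ys>200)&(ys<330)];print(x,ys.min() if len(ys) else None,ys.max() if len(ys) else None,h[ys,x,2].tolist()[::3])
E
```

```text
t 15.25 ee [508.3 -51.1 184.6] radial 100.8 lat -0.4 x-axis yaw 4.31 slope 25.06 roll -0.11 F [0.1 0.7 0.5] 0.7 0.0
s 81.57819108424776 tip h 13.928557625242249
68 [[291.0, 300.0], [351.0, 300.0], [297.0, 266.0], [346.0, 267.0]]
72 [[291.0, 293.0], [351.0, 293.0], [297.0, 261.0], [346.0, 261.0]]
76 [[291.0, 286.0], [351.0, 286.0], [296.0, 255.0], [346.0, 255.0]]
275 None None []
285 271 287 [89, 100, 85, 85, 87, 85]
296 269 272 [86, 65]
345 269 271 [69]
355 271 286 [67, 67, 66, 71, 70, 69]
365 None None []
```

Emit:
{"op": "servo_tool", "data": {"plan": [[[1,0.1,0.008,0.047,0,0,0],[1,0.26,0.02,0.12,0,0,0],[1,0.26,0.02,0.12,0,0,0],[1,-0.2,-0.015,0.43,0,0,0],[1,-0.24,-0.019,0.52,0,0,0]]]}}

```text
t: 15.72
ee_pos: [515.7, -50.4, 233.6]
orientation: [-3.047, -0.116, -0.674]
ft_force: [0.1, 0.7, 0.5]
width: -0.1
grasp_force: 0.0
```

Emit:
{"op": "servo_tool", "data": {"plan": [[[1,0.2,0.02,0.5,0,0,0],[1,0.2,0.02,0.5,0,0,0],[1,0,0,0,0,0,0],[1,0,0,0,0,0,0]]]}}

```text
t: 16.05
ee_pos: [532.2, -48.9, 275.2]
orientation: [-3.046, -0.116, -0.681]
ft_force: [-0.3, -0.4, -1.2]
width: 0.8
grasp_force: 0.0
```

```bash
python3 - <<'E'
from st import *
sh();im,o=snap('wrist','w7.png');c=cam('wrist',o);h=cv2.cvtColor(im,cv2.COLOR_RGB2HSV)
A=np.array([608.8,-43.9]);y=np.radians(4.3);u=-np.array([np.cos(y),np.sin(y)])
def pt(s,lat,h):
    r=135-s*.9063+h*.4226;return [*(A+r*u+lat*np.array([-u[1],u[0]])),65+s*.4226+h*.9063]
for s in(64,68,72,76):print(s,proj(c,[pt(s,-15,36),pt(s,15,36),pt(s,-15,0),pt(s,15,0)]).round(0).tolist())
print('bed end',proj(c,[pt(100,-15,0),pt(100,15,0)]))
for x in(292,296,346,350):
    print(x,[(y,*map(int,h[y,x])) for y in range(200,300,3)])
b=im[150:340,200:440,::-1];b=cv2.resize(b,None,fx=2.2,fy=2.2)
s,o=snap('scene','s5.png');s=cv2.resize(s[170:280,270:370,::-1],None,fx=2.7,fy=3.8,interpolation=2)
print(b.shape,s.shape);cv2.imwrite('pics/f.png',np.hstack([b,s]))
E
```

```text
t 16.05 ee [532.2 -48.9 275.2] radial 76.8 lat -0.7 x-axis yaw 4.35 slope 25.22 roll -0.07 F [-0.3 -0.4 -1.2] 0.8 0.0
s 141.57634656034688 tip h 85.85746902960696
64 [[302.0, 319.0], [341.0, 319.0], [304.0, 294.0], [338.0, 294.0]]
68 [[302.0, 315.0], [341.0, 315.0], [304.0, 290.0], [338.0, 290.0]]
72 [[302.0, 310.0], [341.0, 310.0], [304.0, 286.0], [338.0, 286.0]]
76 [[302.0, 306.0], [341.0, 306.0], [304.0, 282.0], [339.0, 282.0]]
bed end [[303.87090775 256.60591108]
 [339.03404272 256.68428374]]
292 [(200, 18, 131, 163), (203, 18, 125, 223), (206, 18, 125, 223), (209, 18, 126, 223), (212, 18, 125, 224), (215, 18, 125, 225), (218, 18, 125, 225), (221, 18, 125, 225), (224, 18, 124, 224), (227, 18, 125, 224), (230, 18, 125, 224), (233, 18, 124, 224), (236, 18, 124, 224), (239, 19, 125, 225), (242, 19, 124, 224), (245, 19, 125, 225), (248, 18, 124, 224), (251, 17, 132, 143), (254, 17, 131, 136), (257, 13, 37, 97), (260, 10, 20, 155), (263, 9, 18, 102), (266, 11, 21, 98), (269, 4, 18, 98), (272, 9, 18, 99), (275, 9, 19, 95), (278, 4, 19, 93), (281, 8, 25, 82), (284, 4, 66, 62), (287, 4, 
[... 1478 characters left out ...]
 134), (203, 18, 134, 133), (206, 17, 135, 134), (209, 17, 132, 133), (212, 17, 131, 134), (215, 17, 132, 133), (218, 17, 132, 133), (221, 17, 133, 134), (224, 17, 131, 134), (227, 17, 132, 133), (230, 17, 132, 133), (233, 17, 132, 133), (236, 18, 130, 185), (239, 18, 126, 221), (242, 18, 125, 222), (245, 18, 129, 191), (248, 17, 133, 134), (251, 17, 132, 133), (254, 17, 132, 133), (257, 9, 31, 106), (260, 9, 18, 187), (263, 9, 18, 196), (266, 9, 18, 196), (269, 7, 17, 195), (272, 9, 17, 195), (275, 8, 16, 195), (278, 9, 18, 195), (281, 7, 17, 195), (284, 8, 23, 164), (287, 6, 41, 88), (290, 120, 13, 19), (293, 120, 14, 18), (296, 105, 27, 19), (299, 150, 13, 19)]
(418, 528, 3) (418, 270, 3)
```

View pics/f.png

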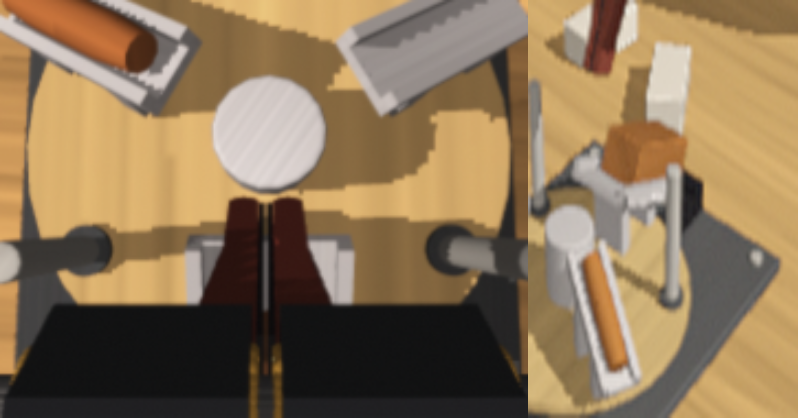

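The fingers hide the block's end in the wrist half. In the scene half the block lies flat in the bed, moved toward the switch. I level the tool higher up for a clear measurement.

Emit:
{"op": "servo_tool", "data": {"plan": [[[-1,0.2,0,0.25,-0.08,1,0],[-1,0.2,0,0.25,-0.08,1,0],[-1,0.2,0,0.25,-0.08,1,0],[-1,0.2,0,0.25,-0.08,1,0],[-1,0,0,0,-0.08,1,0]]]}}

```text
t: 16.57
ee_pos: [564.9, -49.0, 315.0]
orientation: [3.139, 0.119, -0.004]
ft_force: [1.1, -0.7, -0.1]
width: 30.2
grasp_force: 0.0
```

Emit:
{"op": "servo_tool", "data": {"plan": [[[-1,0,0,0,0,0,0],[-1,0,0,0,0,0,0],[-1,0,0,0,0,0,0],[-1,0,0,0,0,0,0],[-1,0,0,0,0,0,0]]]}}

```text
t: 16.98
ee_pos: [562.6, -49.0, 313.6]
orientation: [-3.139, -0.118, 0.0]
ft_force: [0.4, 0.3, 0.5]
width: 63.9
grasp_force: 0.0
```

```bash
cat > m.py <<'E'
from st import *
sh();im,o=snap('wrist');c=cam('wrist',o);h=cv2.cvtColor(im,cv2.COLOR_RGB2HSV)
A=np.array([608.8,-43.9]);y=np.radians(4.3);u=-np.array([np.cos(y),np.sin(y)])
def pt(s,lat,h):
    r=135-s*.9063+h*.4226;return [*(A+r*u+lat*np.array([-u[1],u[0]])),65+s*.4226+h*.9063]
print('bed end s100 pred',proj(c,[pt(100,-15,0),pt(100,15,0)]).round(1).tolist())
for s in(64,66,68,70,72,74):print(s,proj(c,[pt(s,0,36),pt(s,0,0),pt(s-90,0,36)]).round(1).tolist())
cx=int(proj(c,[pt(68,0,36)])[0,0])
for x in(cx-12,cx,cx+12):
    br=(h[:,x,1]>140)&(h[:,x,0]<14);gr=(h[:,x,1]<50)&(h[:,x,2]>80)
    yb=np.where(br[150:330])[0]+150;yg=np.where(gr[150:330])[0]+150
    print(x,'block rows',yb.min(),yb.max(),'grey rows',yg.tolist(),'V',h[yb,x,2].tolist())
for y in(220,230,240,250,260):
    m=(h[y,:,1]>140)&(h[y,:,0]<14);xs=np.where(m[cx-50:cx+50])[0]+cx-50
    if len(xs):print(y,xs.min(),xs.max(),end=' | ')
E
python3 m.py
```

```text
t 16.98 ee [562.6 -49.  313.6] radial 46.5 lat 1.6 x-axis yaw 4.32 slope -0.01 roll -0.02 F [0.4 0.3 0.5] 63.9 0.0
s 185.3044741435483 tip h 107.89981554277364
bed end s100 pred [[302.6, 194.2], [334.7, 194.2]]
64 [[318.6, 249.1], [318.8, 221.6], [318.8, 301.7]]
66 [[318.5, 247.7], [318.8, 220.2], [318.8, 300.7]]
68 [[318.5, 246.2], [318.7, 218.7], [318.8, 299.7]]
70 [[318.5, 244.8], [318.7, 217.3], [318.8, 298.7]]
72 [[318.5, 243.4], [318.7, 215.9], [318.8, 297.7]]
74 [[318.5, 241.9], [318.7, 214.4], [318.8, 296.7]]
306 block rows 221 298 grey rows [150, 151, 152, 153, 154, 155, 156, 157, 158, 159, 160, 161, 162, 163, 164, 165, 166, 167, 168, 193, 194, 195, 196, 197, 198, 199, 200, 201, 202, 203, 204, 205, 206, 207, 208, 209, 210, 211, 212, 213, 214, 215, 216, 217, 218, 219] V [102, 102, 104, 105, 105, 101, 99, 96, 96, 99, 103, 107, 109, 110, 111, 110, 109, 107, 106, 108, 110, 111, 111, 113, 131, 161, 173, 169, 167, 167, 167, 167, 167, 167, 166, 165, 165, 164, 164, 164, 164, 164, 163, 162, 162, 162, 162, 161, 161, 161, 160, 160, 160, 159, 158, 158, 158, 157, 157, 156, 155, 154, 154,
[... 758 characters left out ...]
ws 221 298 grey rows [150, 151, 152, 153, 154, 155, 156, 157, 158, 159, 160, 161, 162, 163, 164, 165, 166, 167, 168, 193, 194, 195, 196, 197, 198, 199, 200, 201, 202, 203, 204, 205, 206, 207, 208, 209, 210, 211, 212, 213, 214, 215, 216, 217, 218, 219] V [114, 116, 117, 118, 117, 118, 118, 117, 116, 117, 117, 117, 117, 116, 115, 114, 114, 114, 113, 113, 112, 110, 108, 108, 124, 151, 159, 154, 153, 152, 152, 152, 152, 151, 150, 150, 150, 149, 150, 150, 148, 148, 147, 147, 146, 146, 146, 146, 144, 144, 143, 143, 143, 143, 142, 141, 140, 140, 139, 138, 138, 137, 137, 137, 137, 136, 139, 140, 140, 139, 138, 138, 137, 138, 143, 147, 147, 148]
230 296 340 | 240 296 340 | 250 296 340 | 260 296 340 |
```

```bash
python3 - <<'E'
from h import *
im=cv2.imread('pics/w5.png');h=cv2.cvtColor(im,cv2.COLOR_BGR2HSV)
o=dict(ee_pos=np.array([515.9,-50.5,234.4]),orientation=np.array([-3.047,-.115,-.676]));c=cam('wrist',o)
A=np.array([608.8,-43.9]);y=np.radians(4.3);u=-np.array([np.cos(y),np.sin(y)])
def pt(s,lat,h):
    r=135-s*.9063+h*.4226;return [*(A+r*u+lat*np.array([-u[1],u[0]])),65+s*.4226+h*.9063]
for s in(88,90,92,94):print(s,proj(c,[pt(s,-16,36),pt(s,16,36),pt(s,-16,0),pt(s,16,0),pt(100,-16,0)])[:,1].round(1))
for x in(294,348):print([(y,*map(int,h[y,x,1:])) for y in list(range(233,250))+list(range(262,275))])
E
```

```text
88 [273.5 273.6 249.6 249.6 234.6]
90 [270.7 270.8 247.1 247.2 234.6]
92 [267.9 268.  244.6 244.7 234.6]
94 [265.  265.1 242.1 242.2 234.6]
[(233, 129, 142), (234, 90, 128), (235, 28, 108), (236, 19, 109), (237, 19, 145), (238, 18, 183), (239, 17, 169), (240, 18, 126), (241, 19, 119), (242, 19, 119), (243, 17, 119), (244, 21, 119), (245, 28, 110), (246, 73, 91), (247, 158, 76), (248, 180, 78), (249, 177, 82), (262, 178, 90), (263, 181, 89), (264, 181, 89), (265, 181, 89), (266, 182, 91), (267, 180, 112), (268, 180, 143), (269, 180, 160), (270, 180, 164), (271, 179, 165), (272, 181, 165), (273, 180, 164), (274, 179, 164)]
[(233, 128, 139), (234, 91, 126), (235, 30, 109), (236, 20, 112), (237, 18, 156), (238, 18, 196), (239, 18, 199), (240, 18, 199), (241, 17, 199), (242, 17, 199), (243, 15, 199), (244, 15, 198), (245, 23, 188), (246, 50, 149), (247, 136, 94), (248, 180, 85), (249, 178, 86), (262, 178, 93), (263, 177, 92), (264, 182, 91), (265, 183, 81), (266, 178, 70), (267, 178, 76), (268, 180, 88), (269, 181, 96), (270, 180, 98), (271, 179, 104), (272, 181, 138), (273, 180, 167), (274, 180, 170)]
```

```bash
python3 -c "
from workcell import close_job
print(close_job())"
```

```text
the job is handed in; nothing more can be done
None
```

I handed the job in at about 17 s: the wide bed points at the switch within roughly 0.4°, and the brown block lies flat in it, pushed to an estimated 21–24 mm overhang. That should put the lever at about 0.4 rad or more, but I worked this out from the block's position because the lever itself was hidden; the arm did not touch the bowl, jar, gouge or stick.

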